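# Tare the bar scale with the tall tumbler on its pan

## Robot

A 6-joint arm with a two-finger parallel gripper is mounted at the origin on the work surface. World frame = base frame: x ahead of the robot, y to its left, z up, the work surface at z = 0. Lengths are in m, angles in rad, forces in N, time in s.
With the tool pointing down it reaches from about 0.3 to 1 m from the base axis. Payload 5.1 kg.
Tool frame: the origin (TCP) lies between the finger pads; the fingertips stand manip.tip_reach ahead of it and the grasp point (between the pads) lies 2 mm behind it (manip.tip_reach is the distance from the TCP to the fingertips, in m); x points along the fingers, y is the direction in which the jaws open and shut, and the axes are right-handed (so a half turn about x gives the same grasp; the last joint's range is limited). The gripper opens to 95 mm and grips with 3 to 60 N. Pads are 20 mm wide; open, the fingers measure 119 mm over their backs; the gripper's body (75 mm by 180 mm) begins 59 mm behind the grasp point.
Start: joints at [-1.301, 0.124, 1.65, -0, 1.367, -0.083], TCP at [0.225, -0.61, 0.199] pointing down, gripper open.
Joint ranges: [-2.61, 2.61], [-1.02, 2.33], [0.03, 2.71], [-1.35, 4.49], [0.32, 2.68], [-2.91, 2.91]. Speed limits (rad/s): [2.57, 2.57, 3.14, 3.14, 3.14, 3.14].

## Interface

Orientations are given as a unit quaternion [w, x, y, z].
In Python, from rig import manip gives the robot as it stands. The module is installed in compiled form; this text tells all that it offers.
- The arm moves only by the shell command python3 -m pendant 'ROWS' [OPENING] [FORCE]. ROWS is JSON, a list of rows, each an object with "translation": the shift along the tool's x, y, z in mm, a list of three; "delta_rot": the turn, a rotation vector about the tool's x, y, z in rad, a list of three. A call has 1 to 12 rows; each row is the pose to reach, as a shift and turn from the pose measured when the call began, along the tool's axes at that moment; what a row does not reach only later rows make up. A row lasts 1/12 s, in which the tool goes at most 41.7 mm and 7.16 degrees, less where a joint would pass 70% of its speed; a pose out of reach is approached as far as the arm can. A call with a gripper value outside its range is refused whole. OPENING is the closure in counts, from 0 (fully open) to 255 (shut), set as the call begins (- or left out, the last holds). The fingers move at their own pace and stop on an object; FORCE is the grip in N (left out, the last holds). Time passes only in rows, so rows that repeat a pose let the fingers close. It gives the time, the measured TCP pose, the force and the opening at its end, in the units of the state.
- manip.read_state(): the state, without advancing time (a new reading comes with each control period).
- manip.read_camera(name): name is "scene" or "top"; returns the picture (420x560x3 uint8, red, green, blue); there is no depth.
- manip.camera_info(name): a dict with "K" (3x3 intrinsics, pixels), "world_from_camera" (4x4, takes a point from camera to world coordinates). Camera axes: x right, y down, z forward; pixel columns grow to the right and rows downward; lengths in m; the calibration is good to about 2 mm. A picture is of the moment at which its call begins. camera_info takes no time and is no camera call.
- manip.job_done(): hands the job in, once; it reports no verdict.
The state is a dict: "clock": time; "q": joint angles; "qd": joint speeds; "effort": joint torques, N m; "ee_pos": TCP position; "ee_rot": TCP orientation; "wrist_force": force on the tool from outside, world axes, zero at the start; "torque": the same for the moment, N m; "grip_width": opening from 0.0 (shut) to 1.0 (fully open).
Only numpy, scipy, OpenCV 4.12 (cv2) and the standard library are available. Lean on these libraries where they do the work, as an engineer would, in place of code of your own. Each camera call takes 0.05 s, during which the arm holds its last target. There are 200 camera calls.

## Task

Set the tall tumbler gently upright in the middle of the bar scale's steel pan and let go of it. Then, with the glass standing there, turn the big knob on the sloping dial, which turns the dial card with it, until the pointer reads zero (the double bar on the card lies under the pointer's tip), and leave it so. Leave the other things on the sideboard where they are.

Things in the scene. Friction and masses are not known exactly. Their poses are not given: they have to be found in the camera images.
- scale: Grey bar scale fixed to the sideboard, 300 mm long (x -140 to +160), 160 mm wide. Origin on the sideboard under its middle, z up. White dial of radius 75 mm, centre at (-70, 0, 75) mm, its plane rising 30 degrees from level towards +x; pan axis at x +85 mm. Highest point of the housing 115 mm up, at the dial's upper edge.
- knob_grip (a point): On the knob's axis at the height to grip, 38 mm out from the dial's face. Does not turn: z points out of the dial along the knob's axis (30 degrees off vertical), x up the slope of the dial. The knob is a fluted black drum 54 mm in diameter, from 13 to 48 mm out from the face, graspable at any angle.
- tare_knob (a joint): Angle of the knob and the white dial card, which turn together; positive anticlockwise facing the dial, stops at -3.8 and 3.8 rad; stays where it is left (friction about 0.06 N m). At 0 the zero mark is at the top of the slope.
- pointer_tip (a point): Tip of the dark pointer, which turns about the knob's axis, 60 mm out from it and 7 mm above the dial's face, below the knob. The pan moves it, not the knob: with the pan empty it points up the slope, and it goes clockwise as the pan sinks (0.2 rad per mm).
- zero_mark (a point): The zero: the middle of the double bar on the dial card, 60 mm from the knob's axis; it turns with the knob. The point lies 7 mm above the dial's face, where the pointer's tip is when it reads zero.
- pan_top (a point): Centre of the top of the flat round steel pan, 130 mm in diameter, 105 mm above the sideboard when empty. The pan is sprung (350 N/m) and goes down under load to a stop at 11.5 mm. z up.
- tumbler_tall: Tall clear glass tumbler, 125 mm high, 62 mm in outer diameter at the rim and 60 mm at the foot, wall 3 mm, thick bottom; weight not known exactly (170 to 330 g). Origin at the centre of its underside, z up.
- tumbler_short: Short wide clear glass tumbler, 85 mm high, 80 mm in diameter at the rim. Origin at the centre of its underside. Bystander.
- rum_bottle: Empty green glass rum bottle, 265 mm high, 74 mm in diameter. Origin at the centre of its underside. Bystander.
- jigger: Waisted stainless steel jigger, 100 mm high, 46 mm in diameter. Origin at the centre of its underside. Bystander.
- coaster: White ceramic coaster, 100 mm in diameter, 9 mm thick. Origin at the centre of its underside. Bystander.
- muddler: Bamboo muddler, a rod 190 mm long and 24 mm thick, lying along its x axis. Origin at the underside of its middle. Bystander.
- nut_bowl: Ceramic bowl, 110 mm in diameter, 50 mm high. Origin at the centre of its underside. Bystander.
Mind the look-alikes: they are no part of the job. What is shaped like the tumbler_tall but green is not meant.

How it is judged:
On the way:
1. the tall tumbler stands upright in the middle of the pan, let go (horizontal distance between tumbler_tall and pan_top below 0.035 m and z of tumbler_tall in the frame of pan_top between -0.004 and 0.004 m and angle between tumbler_tall's own z axis and vertical below 0.08 rad and linear speed of tumbler_tall below 0.03 m/s and contact force between the fingers and tumbler_tall below 0.1 N), for 0.3 s.
At the end, for the whole second after the job is handed in: The tall tumbler stands upright (within 0.08 rad) and at rest on the pan, its centre within 35 mm of the pan's centre, and the pointer's tip is within 4 mm of the zero mark (horizontal distance between tumbler_tall and pan_top below 0.035 m and z of tumbler_tall in the frame of pan_top between -0.004 and 0.004 m and angle between tumbler_tall's own z axis and vertical below 0.08 rad and linear speed of tumbler_tall below 0.03 m/s and distance between pointer_tip and zero_mark below 0.004 m); the robot touches nothing.
It fails at once if the tumbler is pressed or dropped on the pan with more than 18 N (contact force between tumbler_tall and pan above 18 N).
It fails at once if another thing on the sideboard is moved by more than 30 mm (distance of any of tumbler_short, rum_bottle, jigger, coaster, muddler, nut_bowl from where it was at the start of the episode above 0.03 m).
It fails at once if the bottle or the short tumbler is tipped by more than 0.4 rad (angle between any of tumbler_short, rum_bottle's own z axis and vertical above 0.4 rad).
It also fails if it takes over 61 s, if anything falls off the work surface, if the arm or the gripper's body presses on something with over 40 N, if the wrist force passes 120 N, or if a joint passes its speed limit or range.

## Working session

There is one attempt and no reset: what is moved stays moved. The work goes in short steps, Python scripts to look and compute and a shell command to move; the robot and the scene stay as the last step left them, time stands still between calls to the robot, and variables do not carry over. Pictures are saved under pics/ and viewed, about 8 in all and at most 12, crops included, and the job is handed in when it is done.

```bash
mkdir -p pics; python3 - <<'E'
from rig import manip
import cv2,numpy as np
s=manip.read_state();print(s, manip.tip_reach)
for n in("scene","top"):
    im=manip.read_camera(n);cv2.imwrite(f"pics/{n}0.png",im[:,:,::-1])
    c=manip.camera_info(n);print(n,np.round(c["K"],1).tolist(),np.round(c["world_from_camera"],4).tolist())
E
```

```text
{'clock': 0.0, 'q': array([-1.30062611e+00,  1.24530740e-01,  1.65163769e+00, -3.79179731e-06,
        1.36749516e+00, -8.26122747e-02]), 'qd': array([ 1.26525774e-03,  7.19552863e-05,  8.20903840e-04,  1.75625488e-03,
       -8.40560219e-05,  1.18277529e-04]), 'effort': array([ 2.39607114e-03, -4.17599952e+01, -3.59929204e+01,  7.76474155e-02,
        4.90697008e-02, -1.50468559e-04]), 'ee_pos': array([ 0.22436888, -0.60934395,  0.19749195]), 'ee_rot': array([-0.12335301, -0.69606457, -0.12481071,  0.69620431]), 'wrist_force': array([ 0.29245912, -0.28075515,  0.56398593]), 'torque': array([ 0.00982359, -0.00017856,  0.01444396]), 'grip_width': 1.0008399215866002} 0.017
scene [[532.7, 0.0, 265.8], [0.0, 532.7, 210.0], [0.0, 0.0, 1.0]] [[-0.3377, 0.7921, -0.5084, 1.1608], [0.9412, 0.2854, -0.1806, 0.2646], [0.002, -0.5395, -0.842, 1.1957], [0.0, 0.0, 0.0, 1.0]]
top [[403.5, 0.0, 288.5], [0.0, 403.5, 208.8], [0.0, 0.0, 1.0]] [[0.0133, -0.9808, 0.1947, 0.301], [-0.9997, -0.0175, -0.0198, 0.0327], [0.0228, -0.1944, -0.9807, 1.0664], [0.0, 0.0, 0.0, 1.0]]
```

View pics/scene0.png

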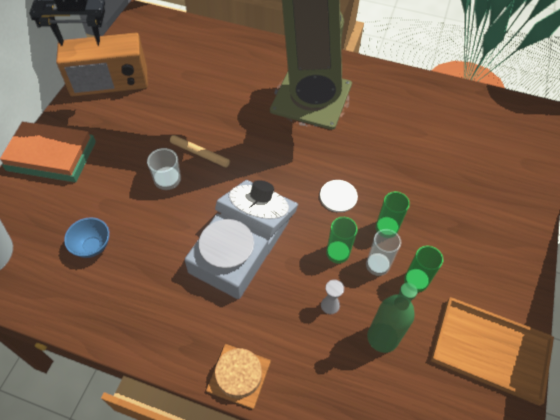

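View pics/top0.png

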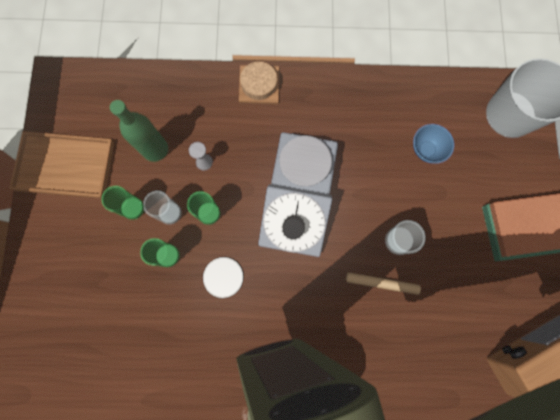

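The clear tall glass is at scene (383,252) and top (162,208), between three green look-alikes: scene (394,213), (342,240), (424,268). The clear one at scene (165,168) is the short tumbler. I'll confirm in one enlarged crop with the dial alongside.

```bash
cat > h.py <<'E'
from rig import manip
import numpy as np,cv2
from scipy.spatial.transform import Rotation as R
def ray(n,u,v,z):
    c=manip.camera_info(n);T=np.array(c["world_from_camera"]);d=T[:3,:3]@np.linalg.solve(c["K"],[u,v,1.]);o=T[:3,3]
    return o+d*(z-o[2])/d[2]
def proj(n,p):
    c=manip.camera_info(n);T=np.array(c["world_from_camera"]);q=np.linalg.inv(T)@np.r_[p,1];q=c["K"]@q[:3];return q[:2]/q[2]
def Rt():
    return R.from_quat(manip.read_state()["ee_rot"],scalar_first=True)
def grab(n,f):
    im=manip.read_camera(n)[:,:,::-1].copy();cv2.imwrite(f"pics/{f}.png",im);return im
E
python3 - <<'E'
from h import *
a=cv2.imread("pics/top0.png");b=cv2.imread("pics/scene0.png")
f=lambda i,x,y,w,h:cv2.resize(i[y:y+h,x:x+w],(400,300),interpolation=cv2.INTER_CUBIC)
cv2.imwrite("pics/c1.png",np.vstack([np.hstack([f(a,100,165,140,105),f(b,310,180,140,105)]),np.hstack([f(a,240,130,160,120)  ,f(b,180,170,160,120)])]))
E
```

```text
(no output)
```

View pics/c1.png

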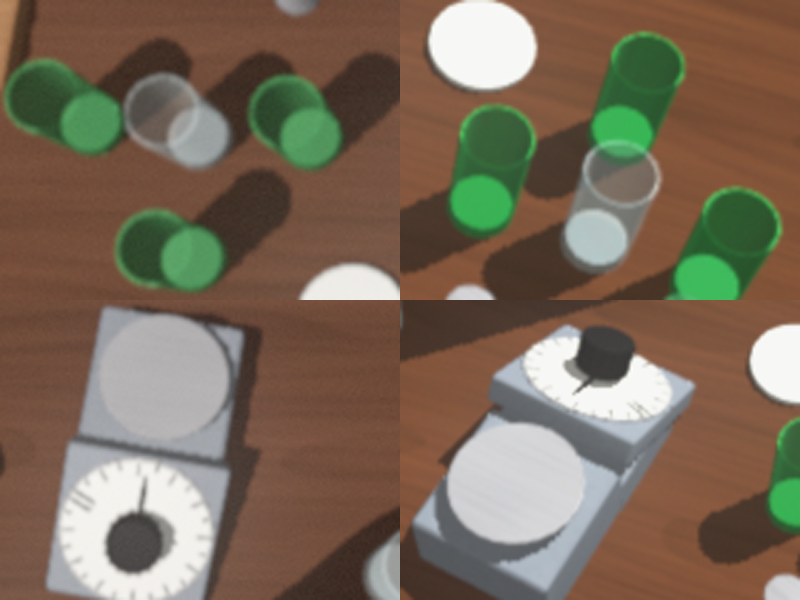

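The crop confirms it. The clear tall glass has its rim at top (157,204) and scene (387,241), with green glasses on three sides. The double bar is at top (273,210), the pan centre at top (306,160) and scene (226,243), and the pointer points up the slope.

```bash
python3 - <<'E'
from h import *
p=lambda *a:print(np.round(ray(*a)*1000,0)[:2],a)
p("top",156.7,204.2,.125);p("scene",387.4,240.9,.125)
p("top",169.7,212.3,.004);p("scene",379,263.3,.004)
p("top",306,160.4,.105);p("scene",226.4,243.2,.105)
# knob top
p("top",240+133/2.5,130+243/2.5,.075+.048*.866);p("scene",180+206/2.5,170+42/2.5,.075+.048*.866)
# greens rims
for u,v in((44,98),(289,114),(157,248)):p("top",100+u/2.857,165+v/2.857,.125)
# pixel corners of scale from top z~.075 flat
for u,v in((105,310),(243,328)):p("top",240+u/2.5,130+(v-300)/2.5,.06)
p("top",200,152,.1);p("top",118,107,.265);p("top",223,278,.009)
print(Rt().as_matrix().round(3))
E
```

```text
[493. 326.] ('top', 156.7, 204.2, 0.125)
[499. 327.] ('scene', 387.4, 240.9, 0.125)
[497. 327.] ('top', 169.7, 212.3, 0.004)
[494. 328.] ('scene', 379, 263.3, 0.004)
[616. -29.] ('top', 306, 160.4, 0.105)
[620. -25.] ('scene', 226.4, 243.2, 0.105)
[445.   2.] ('top', 293.2, 227.2, 0.116568)
[448.   2.] ('scene', 262.4, 186.8, 0.116568)
[504. 424.] ('top', 115.40077003850192, 199.3017150857543, 0.125)
[494. 221.] ('top', 201.15505775288764, 204.90199509975497, 0.125)
[381. 321.] ('top', 154.95274763738186, 251.80434021701086, 0.125)
[702.  32.] ('top', 282.0, 134.0, 0.06)
[ 685. -114.] ('top', 337.2, 141.2, 0.06)
[634. 236.] ('top', 200, 152, 0.1)
[673. 379.] ('top', 118, 107, 0.265)
[326. 178.] ('top', 223, 278, 0.009)
[[-0.001  0.346 -0.938]
 [ 0.002 -0.938 -0.346]
 [-1.    -0.002 -0.   ]]
```

```bash
cat >> h.py <<'E'
def down(th):
    c,s=np.cos(th),np.sin(th);return R.from_matrix(np.array([[0,c,s],[0,s,-c],[-1,0,0]]))
def need(pos_mm,Rg):
    s=manip.read_state();r=Rt()
    print("t",round(s["clock"],2),"pos",(s["ee_pos"]*1000).round(1),"F",s["wrist_force"].round(2),"g",round(s["grip_width"],3),"q",s["q"].round(2))
    print("trans",r.inv().apply(np.array(pos_mm)-s["ee_pos"]*1000).round(1),"rot",(r.inv()*Rg).as_rotvec().round(3))
E
python3 -c "
from h import *
need([496,327,200],down(-.5))"
```

```text
t 0.1 pos [ 224.4 -609.4  197.6] F [0.48 0.06 0.85] g 1.0 q [-1.3   0.12  1.65 -0.    1.37 -0.08]
trans [  -0.8 -784.9 -578.4] rot [-0.718 -0.001  0.002]
```

```bash
R='{"translation":[-2,-392,-289],"delta_rot":[-0.36,0,0]}'; python3 -m pendant '[{"translation":[-10,-392,-289],"delta_rot":[-0.36,0,0]},{"translation":[-10,-392,-289],"delta_rot":[-0.36,0,0]},{"translation":[-10,-392,-289],"delta_rot":[-0.36,0,0]},{"translation":[-10,-392,-289],"delta_rot":[-0.36,0,0]},{"translation":[-10,-392,-289],"delta_rot":[-0.36,0,0]},{"translation":[-10,-392,-289],"delta_rot":[-0.36,0,0]},{"translation":[-10,-392,-289],"delta_rot":[-0.36,0,0]},{"translation":[-10,-392,-289],"delta_rot":[-0.36,0,0]},{"translation":[-10,-392,-289],"delta_rot":[-0.36,0,0]},{"translation":[-10,-392,-289],"delta_rot":[-0.36,0,0]},{"translation":[-10,-392,-289],"delta_rot":[-0.36,0,0]},{"translation":[-10,-392,-289],"delta_rot":[-0.36,0,0]}]' 0 20; python3 -c "
from h import *
need([496,327,200],down(-.5))"
```

```text
clock: 1.1
ee_pos: [0.3601, -0.1389, 0.2082]
ee_rot: [0.246, 0.663, 0.248, -0.662]
wrist_force: [0.3, 0.1, 0.7]
grip_width: 1.004
t 1.1 pos [ 360.1 -138.9  208.2] F [0.27 0.08 0.68] g 1.004 q [-0.51 -0.52  2.18  0.    1.48  0.35]
trans [   9.3 -263.  -407.8] rot [-0.357 -0.002  0.001]
```

```bash
python3 -m pendant '[{"translation":[9,-263,-408],"delta_rot":[-0.36,0,0]},{"translation":[9,-263,-408],"delta_rot":[-0.36,0,0]},{"translation":[9,-263,-408],"delta_rot":[-0.36,0,0]},{"translation":[9,-263,-408],"delta_rot":[-0.36,0,0]},{"translation":[9,-263,-408],"delta_rot":[-0.36,0,0]},{"translation":[9,-263,-408],"delta_rot":[-0.36,0,0]},{"translation":[9,-263,-408],"delta_rot":[-0.36,0,0]},{"translation":[9,-263,-408],"delta_rot":[-0.36,0,0]},{"translation":[9,-263,-408],"delta_rot":[-0.36,0,0]},{"translation":[9,-263,-408],"delta_rot":[-0.36,0,0]},{"translation":[9,-263,-408],"delta_rot":[-0.36,0,0]},{"translation":[9,-263,-408],"delta_rot":[-0.36,0,0]}]'; python3 -c "
from h import *
need([496,327,200],down(-.5))
a=grab('scene','s1');b=grab('top','t1')
f=lambda i,x,y:cv2.resize(i[y:y+150,x:x+150],(400,400),interpolation=cv2.INTER_CUBIC)
cv2.imwrite('pics/c2.png',np.hstack([f(a,310,170),f(b,90,140)]))"
```

```text
clock: 2.1
ee_pos: [0.4961, 0.3302, 0.1993]
ee_rot: [0.361, 0.607, 0.363, -0.607]
wrist_force: [-0.1, 0.3, 0.4]
grip_width: 1.0
t 2.1 pos [496.1 330.2 199.3] F [-0.12  0.3   0.41] g 1.0 q [0.5  0.   1.77 0.   1.36 0.99]
trans [-0.7  1.5  2.8] rot [ 0.005 -0.002  0.002]
```

View pics/c2.png

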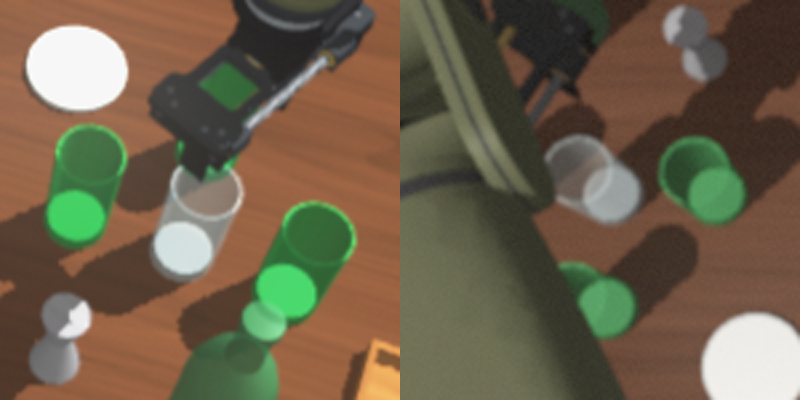

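```bash
python3 - <<'E'
from h import *
s=manip.read_state();y=Rt().as_matrix()[:,1]
for n,x0,y0 in(("scene",310,170),("top",90,140)):
  for k in(-.054,0,.054):
    p=s["ee_pos"]+k*y+[0,0,-.017];print(n,k,((proj(n,p)-[x0,y0])*2.667).round())
E
```

```text
scene -0.054 [267. 117.]
scene 0 [225. 154.]
scene 0.054 [181. 192.]
top -0.054 [116. 210.]
top 0 [152. 154.]
top 0.054 [187. 100.]
```

```bash
python3 -m pendant '[{"translation":[0,1.5,2.8],"delta_rot":[0,0,0]},{"translation":[35,1.5,2.8],"delta_rot":[0,0,0]},{"translation":[65,1.5,2.8],"delta_rot":[0,0,0]},{"translation":[65,1.5,2.8],"delta_rot":[0,0,0]}]'; python3 -c "
from h import *
need([496,327,92],down(-.5))
a=grab('scene','s2')
cv2.imwrite('pics/c3.png',cv2.resize(a[170:320,310:460],(600,600),interpolation=cv2.INTER_CUBIC))"
```

```text
clock: 2.53
ee_pos: [0.4916, 0.3239, 0.1267]
ee_rot: [-0.362, -0.602, -0.364, 0.612]
wrist_force: [-1.3, -0.6, -0.6]
grip_width: 1.0
t 2.53 pos [491.6 323.9 126.7] F [-1.3  -0.6  -0.63] g 1.0 q [0.49 0.05 1.85 0.   1.25 0.98]
trans [34.6  2.8 -5.1] rot [0.006 0.01  0.009]
```

View pics/c3.png

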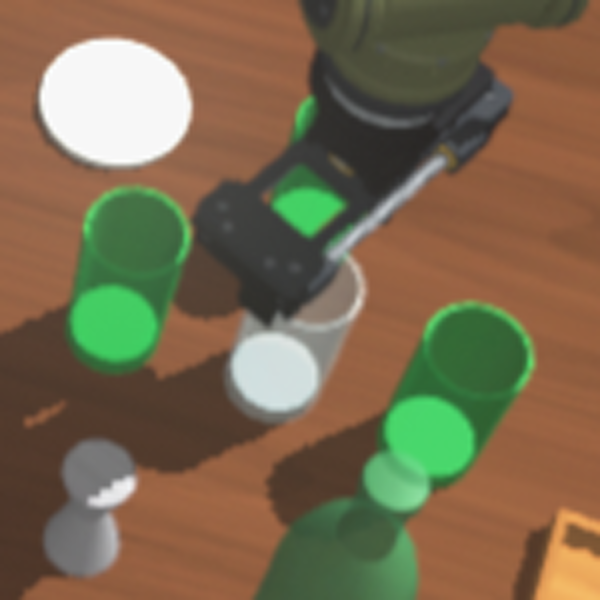

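The near finger hangs just outside the rim at crop (275,315) and the glass is undisturbed. I'll go on down and grip.

```bash
python3 -m pendant '[{"translation":[10,3,-5],"delta_rot":[0,0,0]},{"translation":[35,3,-5],"delta_rot":[0,0.01,0.01]},{"translation":[35,3,-5],"delta_rot":[0,0.01,0.01]},{"translation":[35,3,-5],"delta_rot":[0,0.01,0.01]},{"translation":[35,3,-5],"delta_rot":[0,0.01,0.01]}]'
python3 -c "
from h import *
need([496,327,92],down(-.5))"
python3 -m pendant '[{"translation":[0,0,0],"delta_rot":[0,0,0]},{"translation":[0,0,0],"delta_rot":[0,0,0]},{"translation":[0,0,0],"delta_rot":[0,0,0]},{"translation":[0,0,0],"delta_rot":[0,0,0]},{"translation":[0,0,0],"delta_rot":[0,0,0]},{"translation":[0,0,0],"delta_rot":[0,0,0]},{"translation":[0,0,0],"delta_rot":[0,0,0]},{"translation":[0,0,0],"delta_rot":[0,0,0]},{"translation":[0,0,0],"delta_rot":[0,0,0]},{"translation":[0,0,0],"delta_rot":[0,0,0]}]' 255 15
python3 -c "
from h import *
need([496,327,92],down(-.5))"
```

```text
clock: 3.0
ee_pos: [0.4989, 0.328, 0.0967]
ee_rot: [0.363, 0.61, 0.362, -0.605]
wrist_force: [0.3, 0.3, 0.3]
grip_width: 1.0
t 3.0 pos [498.9 328.   96.7] F [0.33 0.32 0.26] g 1.0 q [ 0.49  0.09  1.87 -0.    1.18  0.99]
trans [ 4.7 -2.1  2.3] rot [ 0.006 -0.006 -0.004]
clock: 3.83
ee_pos: [0.4988, 0.3283, 0.0969]
ee_rot: [0.363, 0.61, 0.363, -0.605]
wrist_force: [-0.9, 0.2, 2.3]
grip_width: 0.632
t 3.83 pos [498.8 328.3  96.9] F [-0.92  0.22  2.29] g 0.632 q [0.49 0.09 1.87 0.   1.18 0.99]
trans [ 4.9 -1.8  2.5] rot [ 0.006 -0.006 -0.004]
```

```bash
python3 -m pendant '[{"translation":[-20,0,0],"delta_rot":[0,0,0]},{"translation":[-50,0,0],"delta_rot":[0,0,0]},{"translation":[-80,0,0],"delta_rot":[0,0,0]},{"translation":[-110,0,0],"delta_rot":[0,0,0]},{"translation":[-140,0,0],"delta_rot":[0,0,0]},{"translation":[-150,0,0],"delta_rot":[0,-0.006,-0.004]},{"translation":[-150,0,0],"delta_rot":[0,-0.006,-0.004]},{"translation":[-150,0,0],"delta_rot":[0,-0.006,-0.004]}]'
python3 -c "
from h import *
need([618,-27,245],down(-.5))"
```

```text
clock: 4.5
ee_pos: [0.4976, 0.3274, 0.2454]
ee_rot: [-0.362, -0.607, -0.363, 0.608]
wrist_force: [-0.1, -0.2, -3.8]
grip_width: 0.633
t 4.5 pos [497.6 327.4 245.4] F [-0.06 -0.23 -3.78] g 0.633 q [ 0.49 -0.02  1.72  0.    1.44  0.99]
trans [  0.5 274.1 254.9] rot [0.006 0.001 0.001]
```

```bash
python3 -m pendant '[{"translation":[0,10,9],"delta_rot":[0,0,0]},{"translation":[0,30,28],"delta_rot":[0,0,0]},{"translation":[0,58,54],"delta_rot":[0,0,0]},{"translation":[0,86,80],"delta_rot":[0,0,0]},{"translation":[0,114,106],"delta_rot":[0,0,0]},{"translation":[0,142,132],"delta_rot":[0,0,0]},{"translation":[0,170,158],"delta_rot":[0,0,0]},{"translation":[0,198,184],"delta_rot":[0,0,0]},{"translation":[0,226,210],"delta_rot":[0,0,0]},{"translation":[0,250,233],"delta_rot":[0,0,0]},{"translation":[0,266,248],"delta_rot":[0,0,0]},{"translation":[0,274,255],"delta_rot":[0,0,0]}]'
python3 -m pendant '[{"translation":[0,0,0],"delta_rot":[0,0,0]},{"translation":[0,0,0],"delta_rot":[0,0,0]},{"translation":[0,0,0],"delta_rot":[0,0,0]},{"translation":[0,0,0],"delta_rot":[0,0,0]}]'
python3 -c "
from h import *
need([618,-27,215],down(-.5))
a=grab('scene','s3');b=grab('top','t3')
f=lambda i,x,y:cv2.resize(i[y:y+150,x:x+150],(400,400),interpolation=cv2.INTER_CUBIC)
cv2.imwrite('pics/c4.png',np.hstack([f(a,170,140),f(b,230,100)]))"
```

```text
clock: 5.5
ee_pos: [0.6167, -0.0309, 0.2416]
ee_rot: [-0.361, -0.605, -0.362, 0.61]
wrist_force: [-0.1, 1.1, -3.2]
grip_width: 0.634
clock: 5.83
ee_pos: [0.6162, -0.0295, 0.2409]
ee_rot: [-0.361, -0.605, -0.363, 0.61]
wrist_force: [-0.0, -0.5, -2.5]
grip_width: 0.636
t 5.83 pos [616.2 -29.5 240.9] F [-0.   -0.48 -2.53] g 0.636 q [-0.13  0.03  1.67 -0.    1.44  0.36]
trans [25.9  0.6 -3.2] rot [0.004 0.005 0.007]
```

View pics/c4.png

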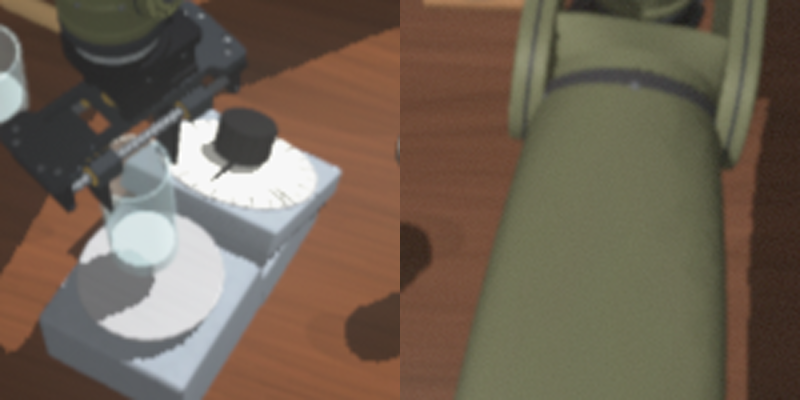

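The glass hangs upright over the pan. I'll lower it in stages and watch the force.

```bash
python3 -m pendant '[{"translation":[6,0,-1],"delta_rot":[0,0,0]},{"translation":[14,0,-2],"delta_rot":[0,0.003,0.003]},{"translation":[22,0,-3],"delta_rot":[0,0.005,0.007]},{"translation":[28,0,-3],"delta_rot":[0,0.005,0.007]},{"translation":[31,0,-3],"delta_rot":[0,0.005,0.007]},{"translation":[32,0,-3],"delta_rot":[0,0.005,0.007]},{"translation":[32,0,-3],"delta_rot":[0,0.005,0.007]},{"translation":[32,0,-3],"delta_rot":[0,0.005,0.007]},{"translation":[32,0,-3],"delta_rot":[0,0.005,0.007]},{"translation":[32,0,-3],"delta_rot":[0,0.005,0.007]}]'
python3 -c "
from h import *
for i in range(3): need([618,-27,202],down(-.5));manip.read_camera('top')"
```

```text
clock: 6.77
ee_pos: [0.618, -0.0271, 0.2102]
ee_rot: [0.362, 0.608, 0.361, -0.607]
wrist_force: [0.2, -0.1, -2.7]
grip_width: 0.635
t 6.77 pos [618.  -27.1 210.2] F [ 0.17 -0.12 -2.73] g 0.635 q [-0.13  0.05  1.71 -0.    1.38  0.37]
trans [ 8.2 -0.1 -0. ] rot [ 0.004 -0.001 -0.002]
t 6.82 pos [618.  -27.1 210.2] F [ 0.33 -0.23 -1.8 ] g 0.633 q [-0.13  0.05  1.71 -0.    1.38  0.37]
trans [ 8.2 -0.1 -0.1] rot [ 0.004 -0.001 -0.002]
t 6.87 pos [618.  -27.1 210.1] F [-0.23  0.02 -2.49] g 0.635 q [-0.13  0.05  1.71 -0.    1.38  0.37]
trans [ 8.1 -0.  -0.1] rot [ 0.004 -0.001 -0.002]
```

```bash
for k in 1 2 3; do python3 -m pendant '[{"translation":[2,0,0],"delta_rot":[0,0,0]},{"translation":[3.5,0,0],"delta_rot":[0,0,0]},{"translation":[3.5,0,0],"delta_rot":[0,0,0]},{"translation":[3.5,0,0],"delta_rot":[0,0,0]}]' | grep -E "pos|force"; done
```

```text
ee_pos: [0.6177, -0.027, 0.2062]
wrist_force: [0.7, 0.1, -2.8]
ee_pos: [0.6176, -0.027, 0.2023]
wrist_force: [0.1, -0.4, -3.3]
ee_pos: [0.6178, -0.0271, 0.1991]
wrist_force: [0.9, -0.9, -1.2]
```

```bash
python3 -m pendant '[{"translation":[1.5,0,0],"delta_rot":[0,0,0]},{"translation":[3,0,0],"delta_rot":[0,0,0]},{"translation":[3,0,0],"delta_rot":[0,0,0]},{"translation":[3,0,0],"delta_rot":[0,0,0]}]'|grep pos; python3 -c "
from h import *
F=[]
for i in range(8): manip.read_camera('top');F.append(manip.read_state()['wrist_force'])
print(np.mean(F,0).round(2),np.std(F,0).round(2))"
```

```text
ee_pos: [0.6178, -0.0271, 0.1962]
[-0.25 -0.05 -1.14] [0.51 0.5  0.32]
```

```bash
python3 -m pendant '[{"translation":[1.5,0,0],"delta_rot":[0,0,0]},{"translation":[3,0,0],"delta_rot":[0,0,0]},{"translation":[3,0,0],"delta_rot":[0,0,0]},{"translation":[3,0,0],"delta_rot":[0,0,0]}]'|grep pos; python3 -c "
from h import *
F=[]
for i in range(8): manip.read_camera('scene');F.append(manip.read_state()['wrist_force'])
print(np.mean(F,0).round(2),np.std(F,0).round(2))"
```

```text
ee_pos: [0.6179, -0.0271, 0.1931]
[-0.64  0.66  0.37] [0.4  0.34 0.42]
```

Load is on the pan, so I'll open slowly in two stages and then rise.

```bash
python3 -m pendant '[{"translation":[0,0,0],"delta_rot":[0,0,0]},{"translation":[0,0,0],"delta_rot":[0,0,0]},{"translation":[0,0,0],"delta_rot":[0,0,0]},{"translation":[0,0,0],"delta_rot":[0,0,0]}]' 75|tail -2;python3 -m pendant '[{"translation":[0,0,0],"delta_rot":[0,0,0]},{"translation":[0,0,0],"delta_rot":[0,0,0]},{"translation":[0,0,0],"delta_rot":[0,0,0]},{"translation":[0,0,0],"delta_rot":[0,0,0]},{"translation":[0,0,0],"delta_rot":[0,0,0]},{"translation":[-20,0,0],"delta_rot":[0,0,0]},{"translation":[-50,0,0],"delta_rot":[0,0,0]},{"translation":[-80,0,0],"delta_rot":[0,0,0]},{"translation":[-110,0,0],"delta_rot":[0,0,0]},{"translation":[-110,0,0],"delta_rot":[0,0,0]}]' 0
python3 -c "
from h import *
psi=-.15
n=np.array([-.5*np.cos(psi),-.5*np.sin(psi),.866])
for d in(110,40): 
  g=np.array([467,-2,75])+d*n;print(d,g)
up=np.array([.866*np.cos(psi),.866*np.sin(psi),.5]);lat=np.cross(n,up)
for th in(-2.5,-1.5,-.5,.5):  # jaw angle in the dial plane from up, ccw
  y=np.cos(th)*up+np.sin(th)*lat
  Rg=R.from_matrix(np.c_[-n,y,np.cross(-n,y)]);print(th);need(g+70*n,Rg)"
```

```text
wrist_force: [-0.8, -0.6, -0.3]
grip_width: 0.706
clock: 10.55
ee_pos: [0.6205, -0.0274, 0.3118]
ee_rot: [0.365, 0.611, 0.359, -0.603]
wrist_force: [0.2, -1.2, 0.8]
grip_width: 0.999
110 [412.61759071   6.21909729 170.26      ]
40 [447.22457844   0.98876265 109.64      ]
-2.5
t 10.55 pos [620.5 -27.4 311.8] F [ 0.19 -1.24  0.82] g 0.999 q [-0.13  0.01  1.59 -0.    1.53  0.37]
trans [ 138.4 -200.8   70.1] rot [2.099 0.613 0.091]
-1.5
t 10.55 pos [620.5 -27.4 311.8] F [ 0.19 -1.24  0.82] g 0.999 q [-0.13  0.01  1.59 -0.    1.53  0.37]
trans [ 138.4 -200.8   70.1] rot [1.128 0.429 0.325]
-0.5
t 10.55 pos [620.5 -27.4 311.8] F [ 0.19 -1.24  0.82] g 0.999 q [-0.13  0.01  1.59 -0.    1.53  0.37]
trans [ 138.4 -200.8   70.1] rot [0.151 0.209 0.465]
0.5
t 10.55 pos [620.5 -27.4 311.8] F [ 0.19 -1.24  0.82] g 0.999 q [-0.13  0.01  1.59 -0.    1.53  0.37]
trans [ 138.4 -200.8   70.1] rot [-0.827 -0.04   0.523]
```

```bash
cat >> h.py <<'E'
def knob(th,d,psi=-.15,c=(467,-2,75)):
    n=np.array([-.5*np.cos(psi),-.5*np.sin(psi),.866]);up=np.array([.866*np.cos(psi),.866*np.sin(psi),.5])
    y=np.cos(th)*up+np.sin(th)*np.cross(n,up)
    return np.array(c)+d*n, R.from_matrix(np.c_[-n,y,np.cross(-n,y)])
E
python3 -c "
from h import *
g,r=knob(1.4,110);g[2]=300;need(g,r)"
```

```text
t 10.55 pos [620.5 -27.4 311.8] F [ 0.19 -1.24  0.82] g 0.999 q [-0.13  0.01  1.59 -0.    1.53  0.37]
trans [   8.7 -199.    69.4] rot [-1.704 -0.291  0.5  ]
```

```bash
python3 -m pendant '[{"translation":[0,-40,14],"delta_rot":[0,0,0]},{"translation":[0,-80,28],"delta_rot":[0,0,0]},{"translation":[0,-120,42],"delta_rot":[0,0,0]},{"translation":[0,-160,55],"delta_rot":[0,0,0]},{"translation":[5,-199,69],"delta_rot":[-1.7,-0.29,0.5]},{"translation":[9,-199,69],"delta_rot":[-1.7,-0.29,0.5]},{"translation":[9,-199,69],"delta_rot":[-1.7,-0.29,0.5]},{"translation":[9,-199,69],"delta_rot":[-1.7,-0.29,0.5]},{"translation":[9,-199,69],"delta_rot":[-1.7,-0.29,0.5]},{"translation":[9,-199,69],"delta_rot":[-1.7,-0.29,0.5]},{"translation":[9,-199,69],"delta_rot":[-1.7,-0.29,0.5]},{"translation":[9,-199,69],"delta_rot":[-1.7,-0.29,0.5]}]'|head -2
python3 -c "
from h import *
g,r=knob(1.4,110);g[2]=300;need(g,r)
a=grab('scene','s4')
cv2.imwrite('pics/c5.png',cv2.resize(a[130:310,160:340],(720,600)[:1]*2 and (600,600),interpolation=cv2.INTER_CUBIC))"
```

```text
clock: 11.55
ee_pos: [0.4128, 0.0069, 0.2995]
t 11.55 pos [412.8   6.9 299.5] F [ 0.02  0.11 -0.04] g 0.998 q [ 0.01 -0.69  2.16 -0.17  1.39 -0.45]
trans [-0.4 -0.3  0.6] rot [-0.751 -0.128  0.22 ]
```

View pics/c5.png

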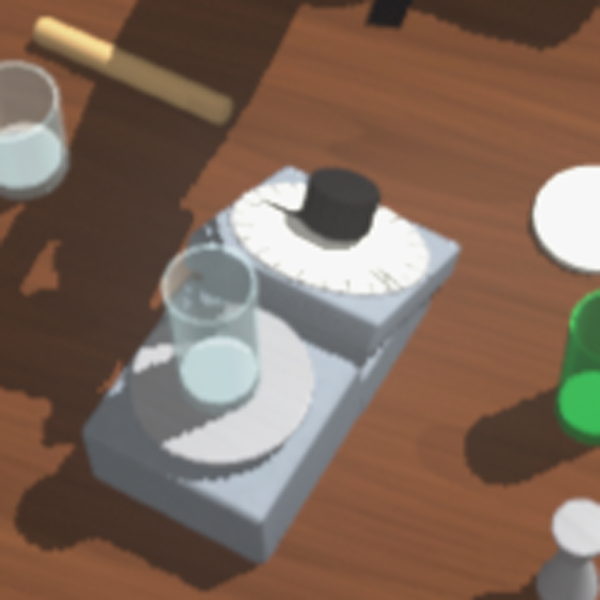

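The glass stands near the middle of the pan. The pointer tip is at crop (262,204) and the double bar at crop (385,281). Next I convert both to angles on the dial plane.

```bash
cat >> h.py <<'E'
def dang(n,u,v,h,psi=-.15,c=(467,-2,75)):
    c=np.array(c)/1000;g,r=knob(0,0,psi);M=r.as_matrix();nn=-M[:,0];up=M[:,1];lat=np.cross(nn,up)
    a=ray(n,u,v,.3);b=ray(n,u,v,0);P=c+h*nn;t=np.dot(P-a,nn)/np.dot(b-a,nn);q=a+t*(b-a)-P
    return np.array([np.hypot(q@up,q@lat)*1000,np.arctan2(q@lat,q@up),1000*(q@up),1000*(q@lat)]).round(2)
E
python3 -c "
from h import *
f=lambda u,v,h:dang('scene',160+u/3.333,130+v/3.333,h)
print('ptr',f(262,204,.007),'mark',f(385,281,.002),f(385,274,.002))
print('dial L,R,edges',f(230,222,0),f(431,262,0))
print('ptr0 top',dang('top',240+143/2.5,130+178/2.5,.007),'mark top',dang('top',240+82/2.5,130+200/2.5,.002))
i=cv2.imread('pics/s4.png')[160:235,215:305]
cv2.imwrite('pics/c6.png',cv2.resize(i,(720,600),interpolation=cv2.INTER_LANCZOS4))
g,r=knob(1.4,70);need(g,r)"
```

```text
ptr [ 56.69  -1.49   4.77 -56.49] mark [64.75  1.17 24.99 59.73] [57.75  1.3  15.68 55.58]
dial L,R,edges [ 75.31  -1.06  37.07 -65.56] [ 81.06   1.99 -32.94  74.06]
ptr0 top [5.460e+01 2.000e-02 5.459e+01 9.800e-01] mark top [60.25  1.23 20.19 56.77]
t 11.6 pos [412.    6.9 299.1] F [ 1.05  0.63 -0.51] g 0.999 q [ 0.01 -0.69  2.16 -0.17  1.39 -0.45]
trans [161.2 -12.7 -32.1] rot [-0.747 -0.128  0.219]
```

View pics/c6.png

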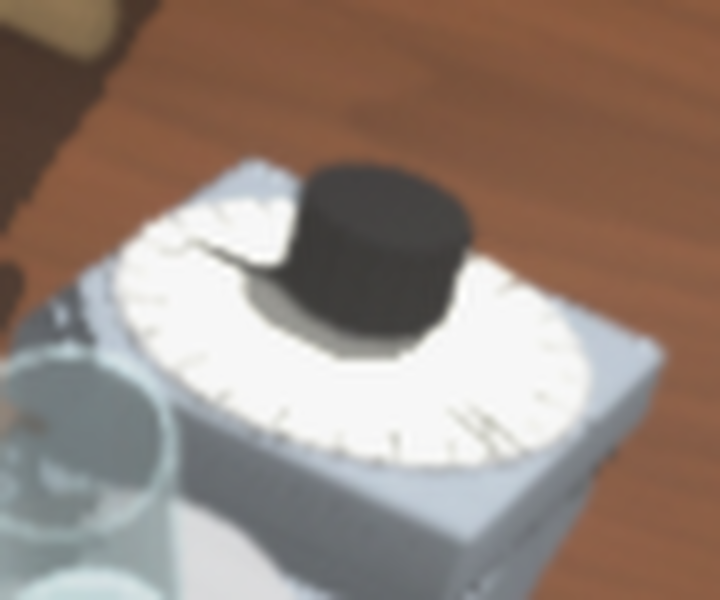

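```bash
python3 -c "
from h import *
f=lambda u,v,h:dang('scene',215+u/8,160+v/8,h)
print(f(195,242,.007),f(485,425,.0),'c',f(352,331,0))
for h in(.0,):
  e=np.array([ray('scene',215+352/8,160+331/8,.075)*1000]);print(e.round(1))"
```

```text
[ 57.42  -1.59  -1.3  -57.41] [58.9   1.29 16.12 56.65] c [ 3.04  2.93 -2.97  0.64]
[[465.5  -0.6  75. ]]
```

```bash
sed -i 's/(467,-2,75)/(465,-1,75)/' h.py; python3 -c "
from h import *
g,r=knob(1.4,105);need(g,r)"

```

```text
t 11.6 pos [412.    6.9 299.1] F [ 1.05  0.63 -0.51] g 0.999 q [ 0.01 -0.69  2.16 -0.17  1.39 -0.45]
trans [126.5 -22.4 -35.1] rot [-0.747 -0.128  0.219]
```

```bash
python3 -m pendant '[{"translation":[0,0,0],"delta_rot":[-0.75,-0.13,0.22]},{"translation":[0,0,0],"delta_rot":[-0.75,-0.13,0.22]},{"translation":[0,0,0],"delta_rot":[-0.75,-0.13,0.22]},{"translation":[0,0,0],"delta_rot":[-0.75,-0.13,0.22]},{"translation":[0,0,0],"delta_rot":[-0.75,-0.13,0.22]},{"translation":[0,0,0],"delta_rot":[-0.75,-0.13,0.22]},{"translation":[40,-7,-11],"delta_rot":[-0.75,-0.13,0.22]},{"translation":[80,-14,-22],"delta_rot":[-0.75,-0.13,0.22]},{"translation":[110,-20,-31],"delta_rot":[-0.75,-0.13,0.22]},{"translation":[126,-22,-35],"delta_rot":[-0.75,-0.13,0.22]},{"translation":[126,-22,-35],"delta_rot":[-0.75,-0.13,0.22]},{"translation":[126,-22,-35],"delta_rot":[-0.75,-0.13,0.22]}]'|head -1
python3 -c "
from h import *
g,r=knob(1.4,40);need(g,r)
a=grab('scene','s5')
i=a[120:270,180:340]
cv2.imwrite('pics/c7.png',cv2.resize(i,(640,600),interpolation=cv2.INTER_CUBIC))"
```

```text
clock: 12.6
t 12.6 pos [413.    7.  165.8] F [-0.43 -0.08  1.  ] g 0.998 q [-0.09 -0.9   2.52 -0.04  1.   -1.33]
trans [65.  -0.1  0.2] rot [0.001 0.    0.   ]
```

View pics/c7.png

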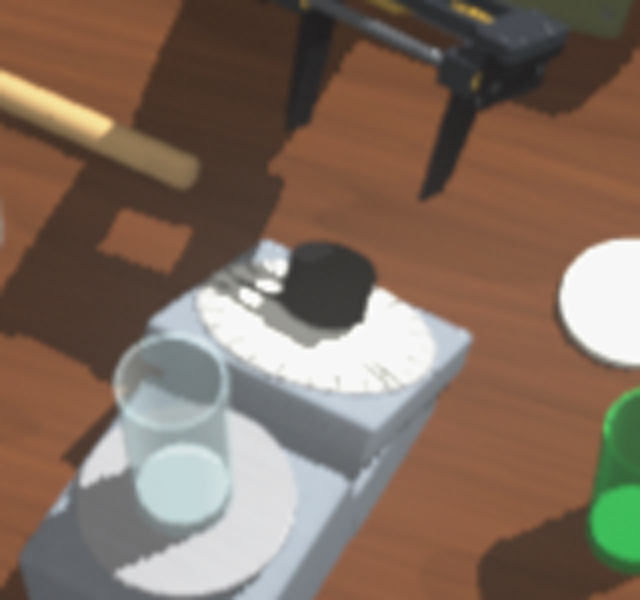

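The fingers straddle the knob's axis. I'll advance along it.

```bash
python3 -m pendant '[{"translation":[12,0,0],"delta_rot":[0,0,0]},{"translation":[25,0,0],"delta_rot":[0,0,0]},{"translation":[38,0,0],"delta_rot":[0,0,0]},{"translation":[50,0,0],"delta_rot":[0,0,0]},{"translation":[60,0,0],"delta_rot":[0,0,0]},{"translation":[65,0,0],"delta_rot":[0,0,0]},{"translation":[65,0,0],"delta_rot":[0,0,0]},{"translation":[65,0,0],"delta_rot":[0,0,0]},{"translation":[65,0,0],"delta_rot":[0,0,0]}]'|head -1
python3 -c "
from h import *
g,r=knob(1.4,40);need(g,r)"
python3 -m pendant '[{"translation":[0,0,0],"delta_rot":[0,0,0]},{"translation":[0,0,0],"delta_rot":[0,0,0]},{"translation":[0,0,0],"delta_rot":[0,0,0]},{"translation":[0,0,0],"delta_rot":[0,0,0]},{"translation":[0,0,0],"delta_rot":[0,0,0]},{"translation":[0,0,0],"delta_rot":[0,0,0]},{"translation":[0,0,0],"delta_rot":[0,0,0]},{"translation":[0,0,0],"delta_rot":[0,0,0]},{"translation":[0,0,0],"delta_rot":[0,0,0]},{"translation":[0,0,0],"delta_rot":[0,0,0]}]' 255 12
python3 -c "
from h import *
g,r=knob(1.4,40);need(g,r)"
```

```text
clock: 13.4
t 13.4 pos [447.1   2.  113.6] F [-0.1   0.5  -0.03] g 1.001 q [-0.1  -0.72  2.52 -0.04  0.8  -1.33]
trans [ 2.5 -0.9 -3.5] rot [ 0.002  0.006 -0.001]
clock: 14.23
ee_pos: [0.447, 0.002, 0.1135]
ee_rot: [0.859, 0.11, 0.489, -0.107]
wrist_force: [0.4, 0.7, -0.1]
grip_width: 0.359
t 14.23 pos [447.    2.  113.5] F [ 0.41  0.69 -0.13] g 0.359 q [-0.1  -0.71  2.52 -0.04  0.81 -1.33]
trans [ 2.4 -0.9 -3.4] rot [ 0.002  0.006 -0.001]
```

A width of 34 mm is less than the 54 mm knob, so the grip isn't right. I need a look.

```bash
python3 -c "
from h import *
g,r=knob(1.4,40);need(g,r)
a=grab('scene','s6');need(g,r);b=grab('top','t6')
f=lambda i,x,y:cv2.resize(i[y:y+120,x:x+120],(400,400),interpolation=cv2.INTER_CUBIC)
s=manip.read_state();print([proj('scene',s['ee_pos']+r.as_matrix()@[.017,k,0]) for k in(-.017,0,.017)])
cv2.imwrite('pics/c8.png',np.hstack([f(a,200,130),f(b,240,150)]))"
```

```text
t 14.23 pos [447.    2.  113.5] F [ 0.41  0.69 -0.13] g 0.359 q [-0.1  -0.71  2.52 -0.04  0.81 -1.33]
trans [ 2.4 -0.9 -3.4] rot [ 0.002  0.006 -0.001]
t 14.28 pos [447.    2.  113.5] F [ 0.45  0.53 -0.25] g 0.315 q [-0.1  -0.71  2.52 -0.04  0.8  -1.33]
trans [ 2.5 -0.9 -3.4] rot [ 0.002  0.006 -0.001]
[array([255.42914507, 190.07907163]), array([260.80995171, 193.09746285]), array([266.24502233, 196.14629374])]
```

View pics/c8.png

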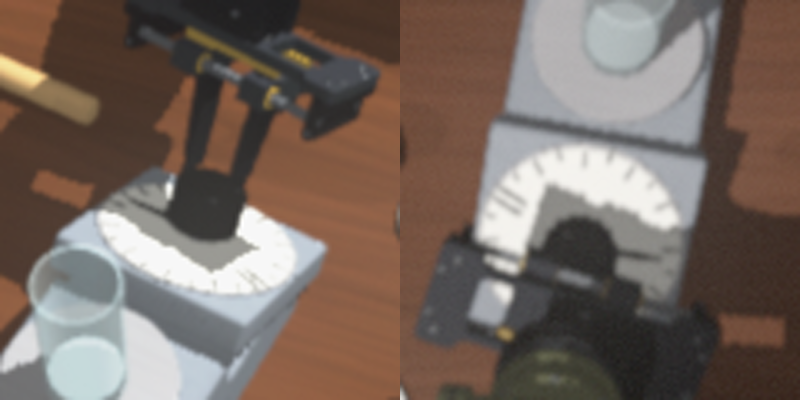

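```bash
python3 -c "
from h import *
M=Rt().as_matrix();s=manip.read_state();p=s['ee_pos'];print('tip xyz',(p+.017*M[:,0]).round(4),s['grip_width'])
for b in(.017,0,-.02,-.04,-.059):
  print(b,[((proj('scene',p+M@[b,k,0])-[200,130])*3.333).round() .tolist()for k in(-.02,.02)],((proj('top',p+M@[b,0,0])-[240,150])*3.333).round())
g,r=knob(0,48);print('knobtop',[((proj(n,g/1000)-o)*3.333).round() for n,o in(('scene',[200,130]),('top',[240,150]))])
g,r=knob(0,0);print('dialc',[((proj(n,g/1000)-o)*3.333).round() for n,o in(('scene',[200,130]),('top',[240,150]))])
"
```

```text
tip xyz [0.4555 0.0007 0.0989] 0.2706119773738432
0.017 [[182.0, 199.0], [224.0, 222.0]] [178. 247.]
0 [[187.0, 179.0], [230.0, 203.0]] [177. 255.]
-0.02 [[193.0, 156.0], [236.0, 179.0]] [175. 266.]
-0.04 [[199.0, 132.0], [243.0, 156.0]] [174. 276.]
-0.059 [[205.0, 109.0], [249.0, 133.0]] [172. 287.]
knobtop [array([211., 183.]), array([176., 263.])]
dialc [array([196., 237.]), array([179., 239.])]
```

```bash
python3 -c "
from h import *
M=knob(1.4,0)[1].as_matrix();p=np.array([413,7,165.8])/1000
for b in(.037,.017,-.003,-.04):
  print(b,[((proj('scene',p+M@[b,k,0])-[180,120])*4).round() .tolist()for k in(-.054,0,.054)])
for b in(.017,):
 for z in (-.03,-.02,-.01,.01,.02,.03):
  print(b,z,[((proj('scene',p+M@[b,k,z])-[180,120])*4).round() .tolist()for k in(-.054,.054)])
print(M.round(2))
M=Rt().as_matrix();p=manip.read_state()['ee_pos']
for n,o,k in(('scene',[200,130],0),('top',[240,150],0)):
  print(n,[((proj(n,p+M@[.017,0,z])-o)*3.333).round().tolist() for z in(-.02,0,.02)])
"
```

```text
0.037 [[273.0, 194.0], [342.0, 231.0], [413.0, 270.0]]
0.017 [[280.0, 166.0], [350.0, 203.0], [421.0, 242.0]]
-0.003 [[287.0, 137.0], [357.0, 174.0], [430.0, 213.0]]
-0.04 [[301.0, 83.0], [372.0, 120.0], [446.0, 158.0]]
0.017 -0.03 [[307.0, 155.0], [447.0, 229.0]]
0.017 -0.02 [[298.0, 159.0], [439.0, 233.0]]
0.017 -0.01 [[289.0, 162.0], [430.0, 237.0]]
0.017 0.01 [[271.0, 169.0], [412.0, 246.0]]
0.017 0.02 [[261.0, 173.0], [404.0, 250.0]]
0.017 0.03 [[252.0, 177.0], [395.0, 255.0]]
[[ 0.49  0.29  0.82]
 [-0.07  0.95 -0.3 ]
 [-0.87  0.08  0.49]]
scene [[217.0, 203.0], [203.0, 210.0], [188.0, 218.0]]
top [[169.0, 271.0], [178.0, 247.0], [187.0, 223.0]]
```

The fingers closed past the knob's width without force. In pictures 5 and 7 the tips also look about 25 mm short of where tip_reach puts them. I'll open, back off 25 mm and triangulate the tips with both cameras.

```bash
python3 -m pendant '[{"translation":[0,0,0],"delta_rot":[0,0,0]},{"translation":[-10,0,0],"delta_rot":[0,0,0]},{"translation":[-25,0,0],"delta_rot":[0,0,0]},{"translation":[-25,0,0],"delta_rot":[0,0,0]},{"translation":[-25,0,0],"delta_rot":[0,0,0]},{"translation":[-25,0,0],"delta_rot":[0,0,0]},{"translation":[-25,0,0],"delta_rot":[0,0,0]},{"translation":[-25,0,0],"delta_rot":[0,0,0]},{"translation":[-25,0,0],"delta_rot":[0,0,0]},{"translation":[-25,0,0],"delta_rot":[0,0,0]},{"translation":[-25,0,0],"delta_rot":[0,0,0]},{"translation":[-25,0,0],"delta_rot":[0,0,0]}]' 0
python3 -c "
from h import *
a=grab('scene','s7');b=grab('top','t7')
f=lambda i,x,y:cv2.resize(i[y:y+90,x:x+90],(400,400),interpolation=cv2.INTER_CUBIC)
cv2.imwrite('pics/c9.png',np.clip(np.hstack([f(a,225,130),f(b,250,185)]).astype(float)*1.6+15,0,255))
M=Rt().as_matrix();p=manip.read_state()['ee_pos'];print(manip.read_state()['grip_width'])
for n,o in(('scene',[225,130]),('top',[250,185])):
  for bb in(.017,-.01): print(n,bb,[((proj(n,p+M@[bb,k,0])-o)*4.444).round().tolist() for k in(-.048,.048)])
"
```

```text
clock: 15.33
ee_pos: [0.4345, 0.0039, 0.135]
ee_rot: [0.859, 0.11, 0.489, -0.107]
wrist_force: [0.5, 0.5, -1.1]
grip_width: 0.993
0.9978245208186678
scene 0.017 [[102.0, 205.0], [239.0, 280.0]]
scene -0.01 [[113.0, 163.0], [252.0, 238.0]]
top 0.017 [[276.0, 219.0], [105.0, 162.0]]
top -0.01 [[275.0, 238.0], [100.0, 180.0]][ WARN:0@1.000] global loadsave.cpp:1063 imwrite_ Unsupported depth image for selected encoder is fallbacked to CV_8U.
```

View pics/c9.png

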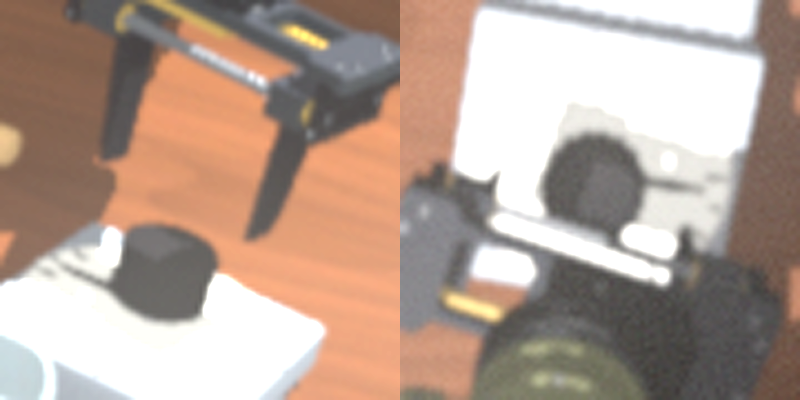

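Both cameras agree: the tips are about 10 mm behind the reported TCP, not 17 mm ahead (scene (115,160) and (255,238), top right finger (285,240)). So the fingers closed above the knob. I'll use tip = TCP − 10 mm and go deeper in steps, watching the force.

```bash
python3 -c "
from h import *
g,r=knob(1.4,16);need(g,r)"
python3 -m pendant '[{"translation":[10,-0.5,-1.5],"delta_rot":[0,0,0]},{"translation":[20,-1,-3],"delta_rot":[0,0,0]},{"translation":[30,-1,-3],"delta_rot":[0,0,0]},{"translation":[38,-1,-3],"delta_rot":[0,0,0]},{"translation":[38,-1,-3],"delta_rot":[0,0,0]},{"translation":[38,-1,-3],"delta_rot":[0,0,0]}]'
python3 -c "
from h import *
g,r=knob(1.4,16);need(g,r)"
```

```text
t 15.43 pos [434.6   3.9 135.1] F [-0.66 -0.35  1.15] g 0.998 q [-0.1  -0.79  2.52 -0.04  0.88 -1.33]
trans [51.5 -0.9 -3.6] rot [ 0.001  0.006 -0.001]
clock: 15.93
ee_pos: [0.4505, 0.0009, 0.1002]
ee_rot: [0.858, 0.11, 0.489, -0.107]
wrist_force: [-0.5, 0.6, 0.2]
grip_width: 0.999
t 15.93 pos [450.5   0.9 100.2] F [-0.55  0.61  0.25] g 0.999 q [-0.1  -0.68  2.53 -0.04  0.77 -1.33]
trans [13.2  0.2 -0. ] rot [ 0.002  0.004 -0.001]
```

```bash
python3 -m pendant '[{"translation":[5,0,0],"delta_rot":[0,0,0]},{"translation":[10,0,0],"delta_rot":[0,0,0]},{"translation":[13,0,0],"delta_rot":[0,0,0]},{"translation":[13,0,0],"delta_rot":[0,0,0]},{"translation":[13,0,0],"delta_rot":[0,0,0]}]'|grep -E "pos|force"
python3 -m pendant '[{"translation":[0,0,0],"delta_rot":[0,0,0]},{"translation":[0,0,0],"delta_rot":[0,0,0]},{"translation":[0,0,0],"delta_rot":[0,0,0]},{"translation":[0,0,0],"delta_rot":[0,0,0]},{"translation":[0,0,0],"delta_rot":[0,0,0]},{"translation":[0,0,0],"delta_rot":[0,0,0]},{"translation":[0,0,0],"delta_rot":[0,0,0]},{"translation":[0,0,0],"delta_rot":[0,0,0]},{"translation":[0,0,0],"delta_rot":[0,0,0]}]' 255 12
python3 -c "
from h import *
g,r=knob(1.4,16);need(g,r)"
```

```text
ee_pos: [0.4568, -0.0, 0.0887]
wrist_force: [-0.1, -0.2, 0.7]
clock: 17.1
ee_pos: [0.4566, -0.0009, 0.0887]
ee_rot: [0.858, 0.109, 0.49, -0.107]
wrist_force: [-3.1, -4.9, 1.8]
grip_width: 0.564
t 17.1 pos [456.6  -0.9  88.7] F [-3.1  -4.88  1.81] g 0.564 q [-0.1  -0.64  2.53 -0.04  0.73 -1.33]
trans [0.1 1.2 0.2] rot [0.003 0.003 0.001]
```

The width is 53.6 mm, so the knob is gripped. Turning clockwise (+ about tool x) in two halves.

```bash
python3 -m pendant '[{"translation":[0,0.6,0],"delta_rot":[0.1,0,0]},{"translation":[0,0.6,0],"delta_rot":[0.22,0,0]},{"translation":[0,0.6,0],"delta_rot":[0.34,0,0]},{"translation":[0,0.6,0],"delta_rot":[0.46,0,0]},{"translation":[0,0.6,0],"delta_rot":[0.58,0,0]},{"translation":[0,0.6,0],"delta_rot":[0.7,0,0]},{"translation":[0,0.6,0],"delta_rot":[0.82,0,0]},{"translation":[0,0.6,0],"delta_rot":[0.94,0,0]},{"translation":[0,0.6,0],"delta_rot":[1.06,0,0]},{"translation":[0,0.6,0],"delta_rot":[1.18,0,0]},{"translation":[0,0.6,0],"delta_rot":[1.25,0,0]},{"translation":[0,0.6,0],"delta_rot":[1.25,0,0]}]'|tail -2
python3 -c "
from h import *
g,r=knob(-1.38,16);need(g,r)"
```

```text
wrist_force: [-6.0, -8.7, 3.1]
grip_width: 0.562
t 18.1 pos [455.5  -1.7  87.9] F [-6.01 -8.68  3.11] g 0.562 q [-0.1  -0.64  2.53 -0.05  0.73 -0.08]
trans [-0.2  1.9 -1.9] rot [ 1.532  0.005 -0.003]
```

```bash
python3 -m pendant '[{"translation":[0,0,0],"delta_rot":[0.1,0,0]},{"translation":[0,0,0],"delta_rot":[0.22,0,0]},{"translation":[0,0,0],"delta_rot":[0.34,0,0]},{"translation":[0,0,0],"delta_rot":[0.46,0,0]},{"translation":[0,0,0],"delta_rot":[0.58,0,0]},{"translation":[0,0,0],"delta_rot":[0.7,0,0]},{"translation":[0,0,0],"delta_rot":[0.82,0,0]},{"translation":[0,0,0],"delta_rot":[0.94,0,0]},{"translation":[0,0,0],"delta_rot":[1.06,0,0]},{"translation":[0,0,0],"delta_rot":[1.18,0,0]},{"translation":[0,0,0],"delta_rot":[1.25,0,0]},{"translation":[0,0,0],"delta_rot":[1.25,0,0]}]'|tail -2
python3 -m pendant '[{"translation":[0,0,0],"delta_rot":[0.1,0,0]},{"translation":[0,0,0],"delta_rot":[0.2,0,0]},{"translation":[0,0,0],"delta_rot":[0.28,0,0]},{"translation":[0,0,0],"delta_rot":[0.28,0,0]},{"translation":[0,0,0],"delta_rot":[0.28,0,0]}]'|tail -2
python3 -c "
from h import *
g,r=knob(-1.38,16);need(g,r)
a=grab('scene','s8');b=grab('top','t8')
f=lambda i,x,y:cv2.resize(i[y:y+75,x:x+75],(400,400),interpolation=cv2.INTER_CUBIC)
cv2.imwrite('pics/c10.png',np.hstack([f(a,222,160),f(b,258,185)]))"
```

```text
wrist_force: [-7.7, 2.7, 3.4]
grip_width: 0.562
wrist_force: [-3.0, 3.0, 1.7]
grip_width: 0.561
t 19.52 pos [454.2  -0.8  87.1] F [-3.01  3.    1.65] g 0.561 q [-0.1  -0.64  2.53 -0.04  0.73  1.45]
trans [-0.2 -0.8 -3.4] rot [ 0.001  0.005 -0.004]
```

View pics/c10.png

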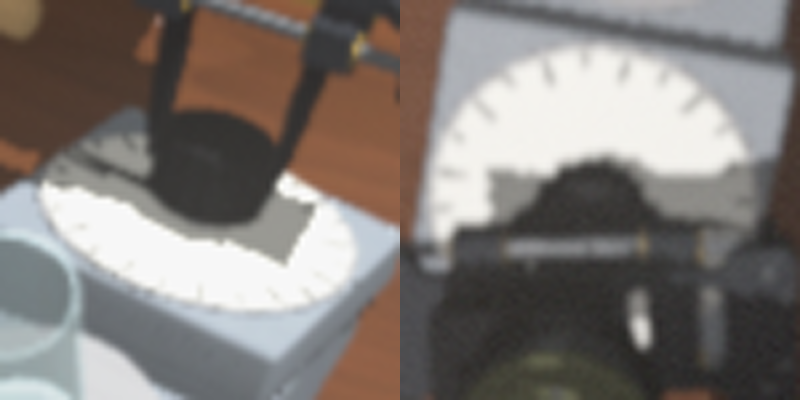

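The card has turned, and the bar is now near the pointer in shadow. I'll let go, retreat and look.

```bash
python3 -m pendant '[{"translation":[0,0,0],"delta_rot":[0,0,0]},{"translation":[0,0,0],"delta_rot":[0,0,0]},{"translation":[0,0,0],"delta_rot":[0,0,0]},{"translation":[0,0,0],"delta_rot":[0,0,0]},{"translation":[0,0,0],"delta_rot":[0,0,0]},{"translation":[0,0,0],"delta_rot":[0,0,0]},{"translation":[-20,0,0],"delta_rot":[0,0,0]},{"translation":[-50,0,0],"delta_rot":[0,0,0]},{"translation":[-85,0,0],"delta_rot":[0,0,0]},{"translation":[-90,0,0],"delta_rot":[0,0,0]},{"translation":[-90,0,0],"delta_rot":[0,0,0]}]' 0 | grep -E "pos|width"
python3 -c "
from h import *
g,r=knob(-1.38,110);g[2]=320;need(g,r)
a=np.mean([grab('scene','s9').astype(float) for _ in range(4)],0);b=grab('top','t9')
cv2.imwrite('pics/s9.png',a)
f=lambda i,x,y:cv2.resize(i[y:y+75,x:x+75].astype(np.float32),(400,400),interpolation=cv2.INTER_CUBIC)
cv2.imwrite('pics/c11.png',np.clip(np.hstack([f(a,222,160),f(b,258,185)]),0,255).astype('uint8'))"
```

```text
ee_pos: [0.4115, 0.0061, 0.1694]
grip_width: 1.002
t 20.53 pos [411.5   6.1 169.4] F [-0.35  0.24 -0.48] g 1.002 q [-0.09 -0.91  2.52 -0.04  1.01  1.45]
trans [-130.6   13.9  -73.6] rot [ 0.001 -0.003 -0.005][ WARN:0@2.387] global loadsave.cpp:1063 imwrite_ Unsupported depth image for selected encoder is fallbacked to CV_8U.
```

The picture allowance is used up, so I'll check numerically: clear the arm, unwrap the dial to polar coordinates, and compare it with s4 taken before the turn.

```bash
python3 -m pendant '[{"translation":[-40,4,-22],"delta_rot":[0,0,0]},{"translation":[-80,9,-45],"delta_rot":[0,0,0]},{"translation":[-120,13,-68],"delta_rot":[0,0,0]},{"translation":[-130,14,-74],"delta_rot":[0,0,0]},{"translation":[-130,14,-74],"delta_rot":[0,0,0]},{"translation":[-130,14,-74],"delta_rot":[0,0,0]}]' | grep -E "pos"
cat > pol.py <<'E'
from h import *
def polar(im,n,h,rs,al,c=(465,-1,75)):
    g,r=knob(0,0,c=c);M=r.as_matrix();nn=-M[:,0];up=M[:,1];lat=np.cross(nn,up);C=np.array(c)/1000+h*nn
    P=C+rs[:,None,None]*(np.cos(al)[None,:,None]*up+np.sin(al)[None,:,None]*lat)
    I=manip.camera_info(n);T=np.linalg.inv(np.array(I["world_from_camera"]))
    q=(P@T[:3,:3].T+T[:3,3])@np.array(I["K"]).T;uv=(q[...,:2]/q[...,2:]).astype(np.float32)
    return cv2.remap(im,uv[...,0],uv[...,1],cv2.INTER_CUBIC)
E
python3 - <<'E'
from pol import *
new=np.mean([manip.read_camera('scene')[:,:,1].astype(np.float32) for _ in range(6)],0)
np.save('new.npy',new)
old=cv2.imread('pics/s4.png')[:,:,1].astype(np.float32)
al=np.arange(-180,180,3.)
for nm,im in(('old',old),('new',new)):
  p=polar(im,'scene',0,np.arange(.050,.066,.002),np.radians(al)).mean(0)
  print(nm);print(' '.join(f"{int(a)}:{v:.0f}" for a,v in zip(al,p)))
E
```

```text
ee_pos: [0.4117, 0.0069, 0.3133]
old
-180:61 -177:61 -174:61 -171:61 -168:62 -165:62 -162:61 -159:61 -156:61 -153:61 -150:59 -147:58 -144:58 -141:58 -138:58 -135:88 -132:148 -129:206 -126:239 -123:247 -120:247 -117:247 -114:248 -111:248 -108:236 -105:205 -102:175 -99:188 -96:228 -93:245 -90:245 -87:246 -84:247 -81:247 -78:247 -75:247 -72:247 -69:247 -66:247 -63:245 -60:244 -57:246 -54:247 -51:247 -48:247 -45:247 -42:247 -39:247 -36:247 -33:246 -30:243 -27:244 -24:247 -21:247 -18:247 -15:247 -12:246 -9:247 -6:247 -3:247 0:247 3:243 6:243 9:247 12:247 15:247 18:247 21:246 24:247 27:247 30:247 33:247 36:238 39:239 42:248 45:247 48:247 51:247 54:244 57:247 60:248 63:233 66:220 69:229 72:222 75:221 78:240 81:247 84:247 87:247 90:247 93:247 96:246 99:244 102:243 105:246 108:247 111:247 114:247 117:247 120:247 123:247 126:247 129:246 132:246 135:247 138:247 141:247 144:247 147:247 150:247 153:247 156:247 159:247 162:247 165:230 168:189 171:126 174:69 177:61
new
-180:61 -177:61 -174:61 -171:61 -168:61 -165:62 -162:61 -159:60 -156:59 -153:59 -150:58 -147:56 -144:56 -141:56 -138:56 -135:87 -132:148 -129:206 -126:240 -123:247 -120:247 -117:247 -114:248 -111:248 -108:237 -105:199 -102:146 -99:133 -96:162 -93:191 -90:204 -87:193 -84:167 -81:153 -78:150 -75:148 -72:145 -69:144 -66:146 -63:149 -60:151 -57:151 -54:151 -51:151 -48:151 -45:147 -42:139 -39:134 -36:140 -33:151 -30:164 -27:179 -24:205 -21:239 -18:248 -15:247 -12:247 -9:246 -6:242 -3:247 0:247 3:247 6:247 9:246 12:247 15:247 18:247 21:247 24:246 27:242 30:247 33:247 36:247 39:247 42:246 45:246 48:247 51:247 54:247 57:245 60:241 63:246 66:247 69:247 72:247 75:246 78:246 81:247 84:247 87:246 90:244 93:245 96:247 99:247 102:247 105:247 108:247 111:247 114:247 117:247 120:246 123:246 126:247 129:247 132:247 135:247 138:247 141:247 144:247 147:247 150:247 153:247 156:247 159:248 162:247 165:229 168:184 171:115 174:67 177:62
```

A shadow still lies across the pointer region. I'll swing the arm off to the right so both cameras see the dial clear.

```bash
python3 -c "
from h import *
need([300,-400,330],Rt())"
```

```text
t 21.58 pos [410.7   6.9 310.7] F [ 0.5   1.03 -0.45] g 0.996 q [-0.09 -0.89  2.28 -0.04  1.25  1.45]
trans [-38.6 405.2 112.1] rot [0. 0. 0.]
```

```bash
python3 -m pendant '[{"translation":[-39,405,112],"delta_rot":[0,0,0]},{"translation":[-39,405,112],"delta_rot":[0,0,0]},{"translation":[-39,405,112],"delta_rot":[0,0,0]},{"translation":[-39,405,112],"delta_rot":[0,0,0]},{"translation":[-39,405,112],"delta_rot":[0,0,0]},{"translation":[-39,405,112],"delta_rot":[0,0,0]},{"translation":[-39,405,112],"delta_rot":[0,0,0]},{"translation":[-39,405,112],"delta_rot":[0,0,0]},{"translation":[-39,405,112],"delta_rot":[0,0,0]},{"translation":[-39,405,112],"delta_rot":[0,0,0]},{"translation":[-39,405,112],"delta_rot":[0,0,0]},{"translation":[-39,405,112],"delta_rot":[0,0,0]}]' | grep -E "pos"
python3 - <<'E'
from pol import *
al=np.arange(-180,180,2.)
pt=cv2.imread('pics/top0.png')[:,:,1].astype(np.float32);ps=cv2.imread('pics/scene0.png')[:,:,1].astype(np.float32)
for n,o in(('top',pt),('scene',ps)):
  new=np.mean([manip.read_camera(n)[:,:,1].astype(np.float32) for _ in range(12)],0);np.save(n+'.npy',new)
  for nm,im in(('start',o),('now',new)):
    p=polar(im,n,0,np.arange(.050,.068,.002),np.radians(al)).mean(0)
    print(n,nm);print(' '.join(f"{int(a)}:{v:.0f}" for a,v in zip(al,p) if v<238 or 1 and v<243))
E
```

```text
ee_pos: [0.298, -0.4032, 0.3284]
top start
-180:237 -178:237 -176:236 -174:233 -172:234 -170:237 -168:238 -166:238 -164:239 -162:240 -160:240 -158:240 -156:240 -154:240 -152:240 -150:240 -148:239 -146:236 -144:235 -142:238 -140:240 -138:241 -136:241 -134:241 -132:241 -130:240 -128:240 -126:241 -124:241 -122:241 -120:239 -118:235 -116:230 -114:233 -112:238 -110:241 -108:241 -106:241 -104:241 -102:240 -100:240 -98:241 -96:241 -94:241 -92:241 -90:237 -88:232 -86:229 -84:233 -82:240 -80:242 -78:241 -76:241 -74:241 -72:240 -70:240 -68:241 -66:242 -64:242 -62:241 -60:239 -58:233 -56:228 -54:232 -52:239 -50:241 -48:242 -46:241 -44:241 -42:239 -40:237 -38:240 -36:242 -34:242 -32:242 -30:242 -28:237 -26:227 -24:225 -22:235 -20:241 -18:242 -16:242 -14:242 -12:240 -10:237 -8:236 -6:238 -4:229 -2:215 0:216 2:228 4:233 6:226 8:230 10:239 12:243 14:243 16:243 18:242 20:240 22:237 24:239 26:242 32:243 34:240 36:231 38:225 40:232 42:240 44:243 46:243 48:243 50:242 52:240 54:240 56:242 58:242 60:235 62:215 64:196 66:204 68:221 70:219 72:201 74:198 76:216 78:233 80:239 82:240 84:240 86:241 88:242 90:2
[... 1906 characters left out ...]
40:55 -138:58 -136:79 -134:115 -132:156 -130:192 -128:221 -126:238 -60:242 -58:243 -30:241 -28:240 -26:243 4:236 6:240 36:234 38:230 54:241 62:237 64:220 66:213 68:221 70:224 72:215 74:211 76:223 78:237 98:243 100:241 102:241 164:238 166:220 168:192 170:155 172:110 174:72 176:58 178:58
scene now
-180:65 -178:65 -176:65 -174:65 -172:65 -170:65 -168:66 -166:66 -164:66 -162:66 -160:65 -158:64 -156:64 -154:63 -152:63 -150:62 -148:61 -146:61 -144:61 -142:61 -140:60 -138:63 -136:86 -134:124 -132:163 -130:198 -128:226 -126:242 -108:240 -106:221 -104:190 -102:158 -100:146 -98:159 -96:188 -94:218 -92:238 -40:243 -38:242 26:241 58:243 60:242 164:240 166:222 168:193 170:155 172:109 174:75 176:65 178:65
```

```bash
cat > fit.py <<'E'
from pol import *
from scipy.optimize import minimize
al=np.radians(np.arange(-180,180,.5))
o={'top':cv2.imread('pics/top0.png'),'scene':cv2.imread('pics/scene0.png')}
g,r=knob(0,0);M=r.as_matrix();up=M[:,1];lat=np.cross(-M[:,0],up)
C=lambda e:tuple(np.array([465,-1,75])+e[0]*up+e[1]*lat)
rs=np.arange(.050,.068,.002)
def prof(im,n,h,rs,e):return polar(im,n,h,rs,al,C(e)).mean(0)
def tick(im,n,e):  # coherence of 12-fold ticks over visible half
    p=np.clip(250-prof(im,n,0,rs,e),0,18); return np.sum(p*np.exp(-12j*al))
for nm,im in(('start',o['top'][:,:,1].astype(np.float32)),('now',np.load('top.npy'))):
    res=minimize(lambda e:-abs(tick(im,'top',e)),[0,0],method='Nelder-Mead',options=dict(initial_simplex=[[0,0],[4,0],[0,4]]))
    e=res.x;ph=-np.degrees(np.angle(tick(im,'top',e)))/12
    ph=-ph if 0 else ph
    dp=250-prof(im,'top',.007,np.arange(.036,.047,.002),e)
    dp=np.clip(dp-np.median(dp)-10,0,None);m=al<(2 if nm=='start' else 0);m&=al>-1.9
    d=np.degrees(al)
    pk=d[m][np.argmax(dp[m])];w=m&(abs(d-pk)<8)
    print(nm,'e',e.round(1),'phase mod30',ph.round(2),'pointer',(d[w]@dp[w]/dp[w].sum()).round(2),'peak',pk)
    b=prof(im,'top',0,rs,e);c0=69 if nm=='start' else -95
    print('bar region',[(int(a),int(v)) for a,v in zip(d,b) if abs(a-c0)<14 and a%2==0])
E
python3 fit.py
```

```text
start e [-2.8 -0.9] phase mod30 5.88 pointer -0.56 peak -0.5
bar region [(56, 242), (62, 200), (64, 208), (66, 223), (68, 218), (70, 201), (72, 202), (74, 221), (76, 235), (78, 240), (80, 241), (82, 241)]
now e [-2.   0.4] phase mod30 -3.12 pointer -89.07 peak -89.0
bar region [(-108, 240), (-106, 240), (-104, 235), (-102, 223), (-100, 205), (-98, 194), (-94, 187), (-92, 170), (-90, 173), (-88, 202), (-86, 228), (-84, 238), (-82, 240)]
```

The card turned −159.0°, matching the wrist's −159.3°. The bar is at −93.1° and the pointer at −89.1°, so the card is 4° too far clockwise (about 4.2 mm, just out of tolerance). I'll regrip at the same place and turn back 0.07 rad.

```bash
python3 -c "
from h import *
need([411.5,6.1,240],knob(-1.38,0)[1])"
```

```text
t 23.78 pos [ 299.9 -399.8  330.4] F [-0.16  0.7  -0.03] g 1.0 q [-1.32 -0.49  2.03  0.47  1.4   0.18]
trans [ 101.1 -411.1  -78.7] rot [ 0.001  0.012 -0.003]
```

```bash
python3 -m pendant '[{"translation":[101,-411,-79],"delta_rot":[0,0.012,0]},{"translation":[101,-411,-79],"delta_rot":[0,0.012,0]},{"translation":[101,-411,-79],"delta_rot":[0,0.012,0]},{"translation":[101,-411,-79],"delta_rot":[0,0.012,0]},{"translation":[101,-411,-79],"delta_rot":[0,0.012,0]},{"translation":[101,-411,-79],"delta_rot":[0,0.012,0]},{"translation":[101,-411,-79],"delta_rot":[0,0.012,0]},{"translation":[101,-411,-79],"delta_rot":[0,0.012,0]},{"translation":[101,-411,-79],"delta_rot":[0,0.012,0]},{"translation":[101,-411,-79],"delta_rot":[0,0.012,0]},{"translation":[101,-411,-79],"delta_rot":[0,0.012,0]},{"translation":[101,-411,-79],"delta_rot":[0,0.012,0]}]' | grep -E "pos"
python3 -c "
from h import *
need([411.5,6.1,164],knob(-1.38,0)[1])"
```

```text
ee_pos: [0.4113, 0.0121, 0.2384]
t 24.78 pos [411.3  12.1 238.4] F [ 0.5  -0.73 -0.31] g 1.001 q [-0.08 -0.91  2.41 -0.03  1.13  1.45]
trans [65.  -1.1 36.6] rot [0.01  0.002 0.005]
```

```bash
python3 -m pendant '[{"translation":[30,-1,17],"delta_rot":[0.01,0,0]},{"translation":[65,-1,37],"delta_rot":[0.01,0,0]},{"translation":[65,-1,37],"delta_rot":[0.01,0,0]},{"translation":[65,-1,37],"delta_rot":[0.01,0,0]},{"translation":[65,-1,37],"delta_rot":[0.01,0,0]},{"translation":[65,-1,37],"delta_rot":[0.01,0,0]}]' | grep -E "pos"
python3 -c "
from h import *
need([454.2,-.8,87.1],knob(-1.38,0)[1])"
```

```text
ee_pos: [0.4133, 0.0051, 0.1692]
t 25.28 pos [413.3   5.1 169.2] F [ 0.04  0.11 -0.01] g 1.001 q [-0.1  -0.9   2.52 -0.02  1.    1.43]
trans [91.7 -0.9  5.6] rot [-0.001 -0.005  0.003]
```

```bash
python3 -m pendant '[{"translation":[5,-1,5],"delta_rot":[0,0,0]},{"translation":[20,-1,5],"delta_rot":[0,0,0]},{"translation":[35,-1,5],"delta_rot":[0,0,0]},{"translation":[50,-1,5],"delta_rot":[0,0,0]},{"translation":[65,-1,5],"delta_rot":[0,0,0]},{"translation":[78,-1,5],"delta_rot":[0,0,0]},{"translation":[88,-1,5],"delta_rot":[0,0,0]},{"translation":[91,-1,5],"delta_rot":[0,0,0]},{"translation":[91,-1,5],"delta_rot":[0,0,0]},{"translation":[91,-1,5],"delta_rot":[0,0,0]}]' | grep -E "pos|force"
python3 -m pendant '[{"translation":[0,0,0],"delta_rot":[0,0,0]},{"translation":[0,0,0],"delta_rot":[0,0,0]},{"translation":[0,0,0],"delta_rot":[0,0,0]},{"translation":[0,0,0],"delta_rot":[0,0,0]},{"translation":[0,0,0],"delta_rot":[0,0,0]},{"translation":[0,0,0],"delta_rot":[0,0,0]},{"translation":[0,0,0],"delta_rot":[0,0,0]},{"translation":[0,0,0],"delta_rot":[0,0,0]},{"translation":[0,0,0],"delta_rot":[0,0,0]}]' 255 12 | tail -2
python3 -c "
from h import *
need([454.2,-.8,87.1],knob(-1.38,0)[1])"
python3 -m pendant '[{"translation":[0,0,0],"delta_rot":[-0.03,0,0]},{"translation":[0,0,0],"delta_rot":[-0.07,0,0]},{"translation":[0,0,0],"delta_rot":[-0.07,0,0]},{"translation":[0,0,0],"delta_rot":[-0.07,0,0]},{"translation":[0,0,0],"delta_rot":[-0.07,0,0]}]'|tail -2
python3 -c "
from h import *
need([454.2,-.8,87.1],knob(-1.38,0)[1])"
```

```text
ee_pos: [0.4553, -0.0009, 0.0897]
wrist_force: [-0.2, -0.8, 0.9]
wrist_force: [-1.0, 4.1, 1.5]
grip_width: 0.565
t 26.87 pos [ 4.552e+02 -4.000e-01  8.970e+01] F [-1.01  4.08  1.5 ] g 0.565 q [-0.11 -0.65  2.53 -0.02  0.73  1.44]
trans [1.8 0.1 2.2] rot [-0.002 -0.007  0.004]
wrist_force: [-1.7, 3.5, 0.8]
grip_width: 0.564
t 27.28 pos [ 4.552e+02 -3.000e-01  8.970e+01] F [-1.7   3.53  0.83] g 0.564 q [-0.11 -0.65  2.53 -0.02  0.73  1.37]
trans [1.8 0.1 2.2] rot [ 0.068 -0.007  0.004]
```

Turned by 0.07. Releasing, retreating and measuring again.

```bash
python3 -m pendant '[{"translation":[0,0,0],"delta_rot":[0,0,0]},{"translation":[0,0,0],"delta_rot":[0,0,0]},{"translation":[0,0,0],"delta_rot":[0,0,0]},{"translation":[0,0,0],"delta_rot":[0,0,0]},{"translation":[0,0,0],"delta_rot":[0,0,0]},{"translation":[0,0,0],"delta_rot":[0,0,0]},{"translation":[-20,0,0],"delta_rot":[0,0,0]},{"translation":[-50,0,0],"delta_rot":[0,0,0]},{"translation":[-85,0,0],"delta_rot":[0,0,0]},{"translation":[-120,0,0],"delta_rot":[0,0,0]},{"translation":[-140,0,0],"delta_rot":[0,0,0]},{"translation":[-140,0,0],"delta_rot":[0,0,0]}]' 0 | grep -E "pos|width"
python3 -c "
from h import *
need([300,-400,330],Rt())"
```

```text
ee_pos: [0.3872, 0.0097, 0.2144]
grip_width: 1.0
t 28.28 pos [387.2   9.7 214.4] F [ 0.16 -0.1   0.58] g 1.0 q [-0.1  -1.02  2.49 -0.02  1.14  1.37]
trans [-114.4  413.1   70.7] rot [0. 0. 0.]
```

```bash
python3 -m pendant '[{"translation":[-30,2,45],"delta_rot":[0,0,0]},{"translation":[-60,30,65],"delta_rot":[0,0,0]},{"translation":[-90,70,71],"delta_rot":[0,0,0]},{"translation":[-114,413,71],"delta_rot":[0,0,0]},{"translation":[-114,413,71],"delta_rot":[0,0,0]},{"translation":[-114,413,71],"delta_rot":[0,0,0]},{"translation":[-114,413,71],"delta_rot":[0,0,0]},{"translation":[-114,413,71],"delta_rot":[0,0,0]},{"translation":[-114,413,71],"delta_rot":[0,0,0]},{"translation":[-114,413,71],"delta_rot":[0,0,0]},{"translation":[-114,413,71],"delta_rot":[0,0,0]},{"translation":[-114,413,71],"delta_rot":[0,0,0]}]' | grep -E "pos"
python3 - <<'E'
from h import *
for n in('top','scene'):
  ims=[manip.read_camera(n) for _ in range(12)];np.save(n+'.npy',np.mean([i[:,:,1].astype(np.float32) for i in ims],0));cv2.imwrite(f'pics/{n}F.png',ims[-1][:,:,::-1])
need([300,-400,330],Rt())
E
python3 fit.py
```

```text
ee_pos: [0.3068, -0.3674, 0.3204]
t 30.48 pos [ 308.4 -364.9  321.5] F [ 0.   -0.49  0.28] g 0.999 q [-1.29 -0.57  2.1   0.49  1.4   0.13]
trans [-9.1 35.1  7.5] rot [0. 0. 0.]
start e [-2.8 -0.9] phase mod30 5.88 pointer -0.56 peak -0.5
bar region [(56, 242), (62, 200), (64, 208), (66, 223), (68, 218), (70, 201), (72, 202), (74, 221), (76, 235), (78, 240), (80, 241), (82, 241)]
now e [-2.6  0.1] phase mod30 0.6 pointer -88.38 peak -88.5
bar region [(-108, 240), (-106, 240), (-104, 239), (-102, 240), (-100, 238), (-98, 228), (-94, 167), (-92, 152), (-90, 165), (-88, 180), (-86, 186), (-84, 201), (-82, 224)]
```

The bar is at −89.4° and the pointer at −88.4°, about 1 mm apart against the 4 mm allowed. The arm is clear, so I'm handing in.

```bash
python3 -c "
from rig import manip
print(manip.job_done())"
```

```text
the job is handed in; nothing more can be done
None
```

The tall clear tumbler is standing on the scale's pan and has been let go. The dial is turned to zero, and I handed the job in at about 30.5 s of the 61 s allowed.

- **Tumbler:** I lowered it until the wrist force showed the pan carrying the weight, then opened the fingers. In the pictures it stands upright close to the pan's middle, and the pointer has held steady since.
- **Dial:** The last measurement from the top camera puts the double bar at −89.4° and the pointer at −88.4°. That is about 1 mm at the tip, against the 4 mm allowed.
- **Arm:** It was clear of everything, over to the right, when I handed in.

**What went wrong on the way:**
- **Missed grip:** The fingertips sit about 10 mm behind the reported TCP, not 17 mm ahead as stated. My first grip closed above the knob without touching it; I corrected for this and gripped it properly.
- **Overshoot:** The first turn went about 4° too far (roughly 4.2 mm), so I regripped and turned back 0.07 rad.
- **Near a limit:** On the last retreat one joint reading came right up to its limit (−1.02 rad); no fault was reported.

**Not checked:** I had used all 12 pictures by then, so the final check was numerical, on the top camera only. I didn't measure the final positions of the other things on the sideboard. No unexpected contact showed in the forces.

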